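Pack the blow-off box and hold its splash guard at 60 degrees

ROBOT

A 7-joint arm with a two-finger parallel gripper is mounted at the origin on the work surface. World frame = base frame: x ahead of the robot, y to its left, z up, the work surface at z = 0. Lengths are in m, angles in rad, forces in N, time in s.
With the tool pointing down it reaches from about 0.425 to 1.025 m from the base axis. Payload 9.4 kg.
Tool frame: the origin (TCP) lies on the centre line of the jaws, within the pads' length; the fingertips stand env.tip_reach ahead of it and the grasp point (between the pads) lies 3 mm ahead of it (env.tip_reach is the distance from the TCP to the fingertips, in m); z points along the fingers, y is the line along which they close (so a half turn about z gives the same grasp; the last joint's range is limited). The gripper opens to 85 mm and grips with 20 to 120 N. Pads are 22 mm wide; open, the fingers measure 114 mm over their backs; the gripper's body (76 mm by 85 mm) begins 54 mm behind the grasp point. The pads swing forward as they close: fully open they stand 13 mm farther back than shut.
Start: joints at [1.099, 0.599, -0.003, 1.599, 0.002, 0.943, -0.08], TCP at [0.279, -0.669, 0.253] pointing down, gripper open.
Joint ranges: [-2.57, 2.57], [-0.35, 1.97], [-1.29, 1.29], [0.11, 2.56], [-1.05, 4.19], [0.11, 1.86], [-2.63, 2.63]. Speed limits (rad/s): [2.22, 2.22, 3.01, 3.01, 3.14, 3.14, 3.14].

INTERFACE

Orientations are given as a unit quaternion [x, y, z, w].
In Python, from station import env, snapshot, camera_params gives the robot as it stands. Calls block until the motion is done:
- env.reach(position, orientation): joint-space move of the TCP to a pose.
- env.line_to(position, vel=0.15, ori=None): straight line of the TCP; ori=None keeps the orientation; vel is the mean speed in m/s.
- env.movej(angles): joint-space move.
- env.grip(opening, squeeze=None): finger opening in m; squeeze is the grip in N (None keeps the last); returns when the fingers have stopped.
- env.wait(seconds).
- env.inverse_kinematics(position, orientation): joint angles nearest the present ones, or None.
- env.read_state(): the state.
- snapshot(name): name is "scene" or "top" or "wrist"; returns the picture (480x640x3 uint8, red, green, blue); there is no depth.
- camera_params(name): a dict with "fx", "fy", "cx", "cy" (pixels), "k1" (the pictures are not rectified: a ray, as slopes to the right and down, at radius r is drawn at 1 + k1 r^2 times it, then the intrinsics apply), "world_from_camera" (4x4, takes a point from camera to world coordinates); the wrist camera has in their place "tool_from_camera" (4x4, takes a point from camera to tool coordinates, whose origin is the TCP and whose axes are the flange's). Camera axes: x right, y down, z forward; pixel columns grow to the right and rows downward; lengths in m; the calibration is good to about 2 mm. A picture is of the moment at which its call begins: read the wrist's pose just before it. camera_params takes no time and is no camera call.
A pose or a line that the arm cannot do raises env.IKError and nothing moves.
- env.sign_off(): hands the job in; it is judged then, once.
The state is a dict: "clock": time; "qpos": joint angles; "dq": joint speeds; "tau": joint torques, N m; "ee_pos": TCP position; "ee_rot": TCP orientation; "contact_force": force on the tool from outside, world axes, zero at the start; "moment": the same for the moment, N m; "finger_gap": finger opening in m; "grasp_force": force on a finger pad.
Only numpy, scipy, OpenCV 4.12 (cv2) and the standard library are available. Lean on these libraries where they do the work, as an engineer would, in place of code of your own. Each camera call takes 0.05 s, during which the arm holds its last target. There are 200 camera calls.

TASK

Pack the two loose machined parts, the small flanged ring and the rectangular block, side by side into the open blue blow-off box, each upright as it stands now and flat on the box floor, and let go of them. Then take the splash guard, which leans back open and has a black grip bar, swing it forward to 60 degrees open (measured from closed, i.e. from level) and finish still holding it there with the gripper, so that a colleague can blow off the parts behind it: it falls shut if you let go, so do not let go, do not let it close, and do not prop it on anything. Leave the oil can and the wrench where they are.

Things in the scene. Friction and masses are not known exactly. Their poses are not given: they have to be found in the camera images.
- box: Fixed open-topped blue sheet-steel box, outer 134 (its x) x 138 (y) x 64 mm high, walls and floor 4 mm: inside 126 x 130 x 60 mm. Origin: centre of its underside, on the table; z up, +x away from the robot (turned up to 0.25 rad). The guard is hinged behind its +x wall. Ring (64 mm) and block (50 mm) fit one behind the other along the box's x with 12 mm to spare, fingers to their y sides.
- ring: Loose bare-metal flanged ring with a bore, 50 mm high, 0.18 to 0.35 kg: below, a sleeve of 46 mm diameter (bore 34 mm), 38 mm high; on top a flange of 64 mm diameter, 12 mm thick. Stands on the table on one side of the box. Origin: centre of its underside, z up. The larger rings (93 mm flange) along the table's sides are stock, not part of the job.
- block: Loose rectangular bare-metal bearing block, 50 (its x) x 40 (its y) x 50 mm high, 0.2 to 0.4 kg, with a dark round bore mark on both x faces. Stands upright on the table on the other side of the box from the ring. Origin at the centre of its underside, z up.
- guard (a joint): Opening angle of the splash guard, rad: 0 = closed, level over the box; 1.047 = 60 degrees open; 1.571 = upright; 1.95 = leaning back on its stop, where it starts. The hinge is free: short of upright the guard (0.4 kg) falls shut unless held; beyond upright it falls back on its stop.
- guard_hinge (a point): Point on the hinge axis, midway along it: 91 mm behind the box's centre along the box's +x, 64 mm above the table. The axis runs along the box's y. Axes as the box's.
- guard_bar (a point): Middle of the guard's black round grip bar, 12 mm thick, 98 mm free length, parallel to the hinge axis, 205 mm from it. The guard's panel (138 mm wide, 8 mm thick) ends 158 mm from the hinge; 41 mm lie free between it and the bar. At angle q the bar is 205 cos q mm before the hinge (box's -x), 205 sin q above it. It can be pinched from above and may turn in the fingers. y axis: along the bar.
- oil_can: Bystander: steel can, 54 mm diameter, 120 mm high. Origin at the centre of its underside.
- wrench: Bystander: steel wrench lying flat on the table. Origin on its underside.
Not all that is in view belongs to the job. What is shaped like the block but brown or yellow is not meant.

How it is judged:
On the way, in this order (a step that is already met when the one before it is completed fails the run):
1. both parts stand in the box, let go, with the guard still leaning back (x of ring in the frame of box between -0.064 and 0.064 m and y of ring in the frame of box between -0.066 and 0.066 m and z of each of ring, block in the frame of box below 0.008 m and angle between each of ring, block's own z axis and vertical below 0.12 rad and x of block in the frame of box between -0.064 and 0.064 m and y of block in the frame of box between -0.066 and 0.066 m and contact force between the fingers and ring below 0.1 N and contact force between the fingers and block below 0.1 N and value of joint guard above 1.6 rad), for 0.2 s.
2. the guard is held in the gripper at 60 degrees open (value of joint guard between 0.942 and 1.152 rad and velocity of joint guard between -0.1 and 0.1 rad/s and contact force between the fingers and guard above 0.3 N), for 0.2 s.
At the end, for the whole second after the job is handed in: The gripper's fingers hold the guard still at 60 degrees open (54 to 66), and it rests on no loose thing; ring and block both stand upright (within 7 degrees) inside the box with their undersides on its floor (within 4 mm), released and at rest (all of step 2 and x of ring in the frame of box between -0.064 and 0.064 m and y of ring in the frame of box between -0.066 and 0.066 m and z of each of ring, block in the frame of box below 0.008 m and angle between each of ring, block's own z axis and vertical below 0.12 rad and x of block in the frame of box between -0.064 and 0.064 m and y of block in the frame of box between -0.066 and 0.066 m and contact force between each of the fingers, guard and ring below 0.1 N and contact force between each of the fingers, guard and block below 0.1 N and linear speed of each of ring, block below 0.03 m/s and contact force between guard and oil_can below 0.1 N and contact force between guard and wrench below 0.1 N); the arm keeps its last pose, push and grip.
It fails at once if the guard falls or is pushed (nearly) shut, under 17 degrees (value of joint guard below 0.3 rad).
It fails at once if the oil can is moved more than 30 mm (distance of oil_can from where it was at the start of the episode above 0.03 m).
It fails at once if the wrench is moved more than 30 mm (distance of wrench from where it was at the start of the episode above 0.03 m).
It also fails if it takes over 72 s, if anything falls off the work surface, if the arm or the gripper's body presses on something with over 40 N, if the wrist force passes 120 N, or if a joint passes its speed limit or range.

## Working session

There is one attempt and no reset: what is moved stays moved. The work goes in short steps, each a Python script; the robot and the scene stay as the last script left them, time stands still between calls to the robot, and variables do not carry over. Pictures are saved under pics/ and viewed, at most 10 in all, crops included, and the job is handed in when it is done.

```bash
ls; mkdir -p pics
python3 - <<'E'
from station import env,snapshot,camera_params
import cv2,numpy as np
s=env.read_state();print(s['clock'],s['ee_pos'],s['ee_rot'],s['finger_gap'],env.tip_reach)
for n in("scene","top","wrist"):
    cv2.imwrite(f"pics/{n}0.png",snapshot(n)[:,:,::-1]);p=camera_params(n);print(n,{k:np.round(v,4).tolist() for k,v in p.items() if not isinstance(v,str)})
E
```

```text
pics
0.0 [ 0.27868198 -0.66882547  0.25239801] [ 9.80568757e-01  1.96174143e-01 -2.35910033e-04 -7.50016105e-04] 0.0855214584810628 0.022
scene {'fx': 493.1855, 'fy': 493.1855, 'cx': 318.8818, 'cy': 224.3119, 'k1': -0.056, 'world_from_camera': [[0.6621, 0.4606, -0.5912, 1.211], [0.7494, -0.403, 0.5253, -0.6113], [0.0037, -0.7909, -0.612, 0.7735], [0.0, 0.0, 0.0, 1.0]]}
top {'fx': 454.4026, 'fy': 454.4026, 'cx': 324.0385, 'cy': 234.6354, 'k1': -0.0078, 'world_from_camera': [[-0.0106, -0.986, 0.1665, 0.3602], [-0.9999, 0.0106, -0.0009, -0.0038], [-0.0008, -0.1665, -0.986, 1.1223], [0.0, 0.0, 0.0, 1.0]]}
wrist {'fx': 354.4433, 'fy': 354.4433, 'cx': 319.6135, 'cy': 241.2595, 'k1': -0.0375, 'tool_from_camera': [[0.0001, -0.9552, -0.2961, 0.0746], [1.0, -0.0001, 0.0007, 0.0004], [-0.0008, -0.2961, 0.9552, -0.1193], [0.0, 0.0, 0.0, 1.0]]}
```

View pics/top0.png

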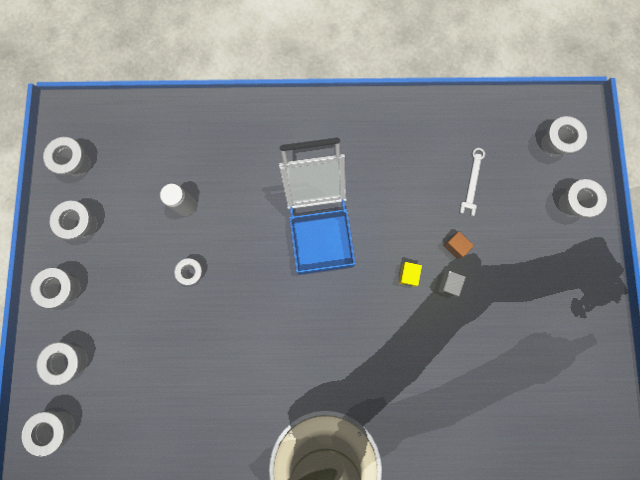

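View pics/scene0.png

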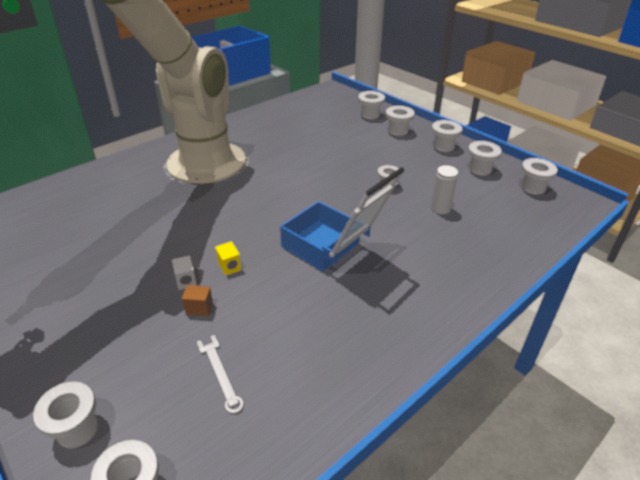

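Top view: ring at (188,271), grey block (453,284), box centre (323,240), guard bar (311,144). The oil can is at (172,195), and the yellow and brown decoys at (411,273) and (459,244). The scene view shows the guard leaning back at about (365,215) with nothing in its way. Next I'll take wrist views from two places each.

```bash
cat > h.py <<'E'
from station import env,snapshot,camera_params
import cv2,numpy as np
from scipy.spatial.transform import Rotation as Ro
def quat(a,tilt=0): return (Ro.from_euler('z',a)*Ro.from_euler('x',np.pi)).as_quat()
def pose(n):
    p=camera_params(n)
    if n!="wrist": return p,np.array(p["world_from_camera"])
    s=env.read_state();T=np.eye(4);T[:3,:3]=Ro.from_quat(s['ee_rot']).as_matrix();T[:3,3]=s['ee_pos']
    return p,T@np.array(p["tool_from_camera"])
def rays(p,T,uv):
    K=np.array([[p['fx'],0,p['cx']],[0,p['fy'],p['cy']],[0,0,1]])
    x=cv2.undistortPoints(np.float64(uv).reshape(-1,1,2),K,np.array([p['k1'],0,0,0.]))[:,0]
    return T[:3,3],np.c_[x,np.ones(len(x))]@T[:3,:3].T
def plane(p,T,uv,z):
    o,d=rays(p,T,uv);return o+d*((z-o[2])/d[:,2])[:,None]
def tri(views): # [(p,T,uv)] -> point, residual m
    A=[];b=[]
    for p,T,uv in views:
        o,d=rays(p,T,[uv]);d=d[0]/np.linalg.norm(d[0]);P=np.eye(3)-np.outer(d,d);A.append(P);b.append(P@o)
    A=np.vstack(A);b=np.hstack(b);x=np.linalg.lstsq(A,b,rcond=None)[0];return x,np.abs(A@x-b).max()
def goto(pos,a):
    "reach with yaw a or a+pi, whichever is nearer in joints"
    q0=env.read_state()['qpos'];c=[]
    for k in(a,a+np.pi):
        j=env.inverse_kinematics(pos,quat(k))
        if j is not None:c.append((np.abs(np.array(j)-q0).max(),k))
    k=min(c)[1];env.reach(pos,quat(k));return k
def save(n,im):cv2.imwrite(f"pics/{n}.png",im[:,:,::-1])
E
python3 - <<'E'
from h import *
import pickle
p,T=pose("top")
P=plane(p,T,[(188,271),(453,284),(323,240)],.05);print(P.round(3))
B=plane(p,T,[(311,144)],.25);print(B.round(3))
rec=[]
for nm,c in(("block",P[1]),("box",P[2]),("ring",P[0])):
    for i,dy in enumerate((-.04,.04)):
        if nm=="box":pos=[c[0]+.0,c[1]+dy,.30]
        else:pos=[c[0]+.03,c[1]+dy,.2]
        try:env.reach(pos,quat(0))
        except env.IKError as e:print(nm,pos,e);continue
        pp,TT=pose("wrist");im=snapshot("wrist");rec.append((nm,pp,TT,im));save(f"{nm}_{i}",im)
pickle.dump(rec,open("rec.pkl","wb"));print(env.read_state()['clock'],env.read_state()['qpos'])
m=np.vstack([np.hstack([cv2.resize(r[3],(400,300)) for r in rec[i:i+2]]) for i in(0,2)])
save("m1",m)
if len(rec)>4: save("m2",np.hstack([cv2.resize(r[3],(400,300)) for r in rec[4:6]]))
E
```

```text
[[ 0.458  0.318  0.05 ]
 [ 0.42  -0.307  0.05 ]
 [ 0.528 -0.002  0.05 ]]
[[0.693 0.02  0.25 ]]
5.1167 [-0.75129986  0.51772669  0.03866644  1.93494784 -0.02891289  0.68932261
 -2.26766069]
```

View pics/m1.png

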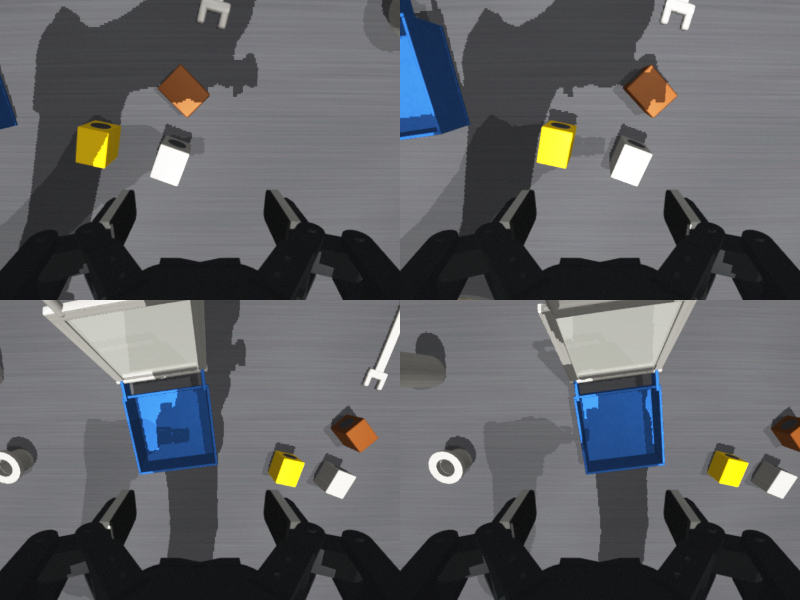

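View pics/m2.png

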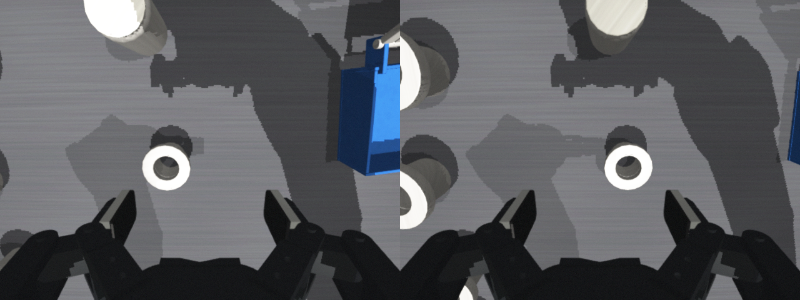

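The wrist mosaics show the block's white top at about (270,268) and (369,262) full-res, with its bore face toward +x. The ring flange is at (264,269) and (365,269), and the box rim and hinge brackets are clear. I'll compute positions and enlarge the box.

Run:
```python
from h import *
import pickle
rec=pickle.load(open("rec.pkl","rb"))
def blob(im,near):
    m=(im.min(2)>215).astype(np.uint8)
    c,_=cv2.findContours(m,cv2.RETR_EXTERNAL,cv2.CHAIN_APPROX_NONE)
    c=[k for k in c if cv2.contourArea(k)>300]
    return min(c,key=lambda k:np.hypot(*(k[:,0].mean(0)-near)))
for nm,near in(("block",[(270,268),(369,260)]),("ring",[(264,269),(365,269)])):
    V=[]
    R=[r for r in rec if r[0]==nm]
    for (n,p,T,im),nr in zip(R,near):
        c=blob(im,nr)
        if nm=="ring":
            ce,ax,_=cv2.fitEllipse(c)
        else:
            M=cv2.moments(c);ce=(M['m10']/M['m00'],M['m01']/M['m00'])
        V.append((p,T,ce))
        W=plane(p,T,c[:,0],.05)[:,:2].astype(np.float32)
        if nm=="block":
            r=cv2.minAreaRect(W);b=cv2.boxPoints(r);e=b[1]-b[0],b[2]-b[1];l=max(e,key=np.linalg.norm)
            print(r,"long axis yaw",np.arctan2(l[1],l[0])%np.pi)
        else:print(cv2.fitEllipse(W))
        print(ce)
    x,res=tri(V);print(nm,x.round(4),res)
crops=[]
for r in [r for r in rec if r[0]=="box"]:
    im=r[3];h=im[...,2].astype(int)-im[...,0];m=(h>40)&(im[...,2]>60)
    n,l,st,_=cv2.connectedComponentsWithStats(m.astype(np.uint8));i=1+st[1:,4].argmax();x,y,w,hh,_=st[i];print(st[i])
    x0,y0=x-15,y-25;c=cv2.resize(im[y0:y0+200,x0:x0+160],None,fx=2.5,fy=2.5,interpolation=cv2.INTER_CUBIC).copy()
    for k in range(0,200,20):cv2.putText(c,str(y0+k),(0,int(k*2.5)+4),0,.3,(255,0,0));c[int(k*2.5),::6]=255
    for k in range(0,160,20):cv2.putText(c,str(x0+k),(int(k*2.5),497),0,.3,(255,0,0));c[::6,int(k*2.5)]=255
    crops.append(c)
save("boxc",np.hstack(crops))
```

```text
((0.4213016629219055, -0.3092173933982849), (0.038150012493133545, 0.04802999272942543), 68.8748779296875) long axis yaw 2.7728906
(270.791515395993, 264.29682667742367)
((0.4215778410434723, -0.3084839880466461), (0.038592010736465454, 0.0488119013607502), 68.65714263916016) long axis yaw 2.7690897
(369.9264782836211, 264.3261381475667)
block [ 0.4212 -0.309   0.0475] 0.00010077893580767716
((0.4559488594532013, 0.31906142830848694), (0.06092939153313637, 0.061111193150281906), 137.7433624267578)
(265.5035400390625, 268.463134765625)
((0.45606935024261475, 0.3196636438369751), (0.06112418323755264, 0.06147957593202591), 58.800418853759766)
(365.1830139160156, 267.5986022949219)
ring [0.4561 0.3194 0.0477] 5.998710643562166e-05
[  192   111   156   169 17758]
[  277   111   147   168 17959]
```

View pics/boxc.png

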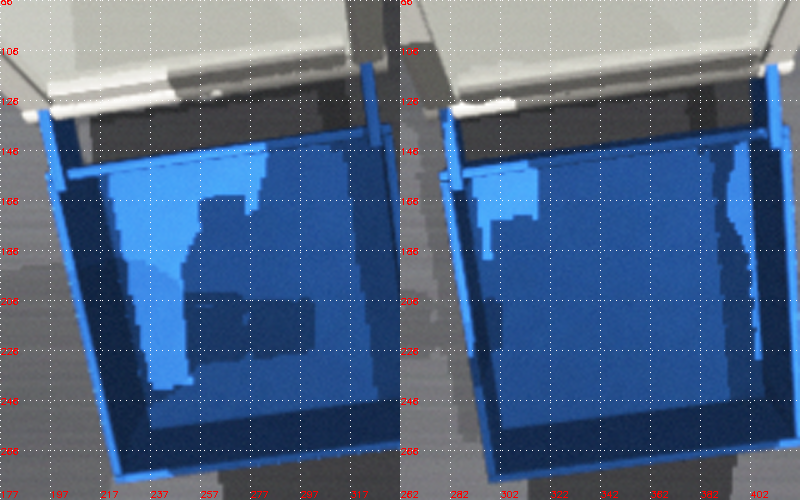

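The box enlargement shows the rim's outer corners. View 0: front-left (224,277), back-left (196,156), back-right (333,136). View 1: front-left (299,278), front-right (421,264), back-left (279,157), back-right (418,136).

Run:
```python
from h import *
import pickle
rec=[r for r in pickle.load(open("rec.pkl","rb")) if r[0]=="box"]
C={'FL':[(224.2,277.2),(298.8,278.4)],'BL':[(196,156.4),(278.8,156.8)],'BR':[(332.6,136),(418,136)],'FR':[None,(420.8,264)]}
im=rec[0][3];h=im[...,2].astype(int)-im[...,0];m=((h>40)&(im[...,2]>60)).astype(np.uint8)
n,l,st,_=cv2.connectedComponentsWithStats(m);i=1+st[1:,4].argmax();v,u=np.nonzero(l==i);k=(u+v).argmax();C['FR'][0]=(u[k],v[k]);print(C['FR'])
X=[]
for k in('FL','FR','BR','BL'):
    x,r=tri([(q[1],q[2],uv) for q,uv in zip(rec,C[k])]);P=[plane(q[1],q[2],[uv],.062)[0,:2].round(4) for q,uv in zip(rec,C[k])]
    print(k,x.round(4),round(r,5),*P);X.append(np.mean(P,0))
X=np.array(X);c=X.mean(0);print("centre",c,[np.linalg.norm(X[i]-X[i-1]).round(4) for i in range(4)])
for a,b in((0,3),(1,2)):d=X[b]-X[a];print("yaw x",np.arctan2(d[1],d[0]))
for a,b in((1,0),(2,3)):d=X[b]-X[a];print("yaw y",np.arctan2(-d[0],d[1]))
```

```text
[(np.int64(347), np.int64(263)), (420.8, 264)]
FL [0.4507 0.059  0.0624] 0.00059 [0.4513 0.0591] [0.4498 0.0591]
FR [ 0.4639 -0.0752  0.0538] 0.00045 [ 0.4675 -0.0745] [ 0.4665 -0.0728]
BR [ 0.599  -0.0578  0.0667] 0.00022 [ 0.5987 -0.0579] [ 0.5992 -0.059 ]
BL [0.5797 0.0765 0.0625] 0.00043 [0.5801 0.0766] [0.5792 0.0766]
centre [0.5240375 0.0009   ] [np.float64(0.1303), np.float64(0.1338), np.float64(0.1328), np.float64(0.1364)]
yaw x 0.13473260923377406
yaw x 0.1146896250088719
yaw y 0.12328864973326539
yaw y 0.14194888687488916
```

```bash
cat >> h.py <<'E'
BC=np.array([.5240,.0009]);BY=.128
def bx(x,y=0): return BC+[x*np.cos(BY)-y*np.sin(BY),x*np.sin(BY)+y*np.cos(BY)]
E
python3 - <<'E'
from h import *
st=env.read_state
for k in(BY,BY+np.pi,BY-np.pi):
  for nm,p in(("ring",[.456,.3192,.2]),("place",[*bx(.027),.2]),("blk",[*bx(-.034),.2])):
    j=env.inverse_kinematics(p,quat(k));print(nm,round(k,2),None if j is None else np.round(j,2))
P=np.array([.4560,.3194]);z=.040
j=env.inverse_kinematics([*P,.15],quat(BY+np.pi));k=BY+np.pi
j2=env.inverse_kinematics([*bx(.027),.2],quat(k))
if j is None or j2 is None:k=BY;print("yaw plain")
env.grip(.085,50);env.reach([*P,.15],quat(k));print(st()['qpos'])
env.line_to([*P,z]);env.grip(0,50);s=st();print(s['finger_gap'],s['grasp_force'],s['contact_force'],s['clock'])
env.line_to([*P,.2],.25);s=st();print(s['finger_gap'],s['grasp_force'],s['contact_force'],s['clock'])
E
```

```text
ring 0.13 [-0.71  0.47 -0.    2.04  0.    0.63 -2.16]
place 0.13 [-0.1   0.46 -0.02  2.05  0.01  0.63 -1.57]
blk 0.13 [-0.1   0.4  -0.02  2.18  0.01  0.56 -1.57]
ring 3.27 [-0.    0.7  -1.1   2.    0.79  0.95  0.18]
place 3.27 [ 0.6   0.7  -1.1   2.01  0.79  0.94  0.78]
blk 3.27 [ 0.64  0.62 -1.1   2.14  0.76  0.85  0.77]
ring -3.01 [-0.    0.7  -1.1   2.    0.79  0.95  0.18]
place -3.01 [ 0.6   0.7  -1.1   2.01  0.79  0.94  0.78]
blk -3.01 [ 0.64  0.62 -1.1   2.14  0.76  0.85  0.77]
[-0.01767593  0.79386388 -1.10433651  2.03541527  0.92181256  0.92658264
  0.06238878]
0.06250358518915033 53.53302229195833 [-0.76539159 -0.96247168  8.24257856] 8.575
0.062375501633904075 55.3476532548666 [ 0.66890627 -0.02077649 -2.59405969] 9.3667
```

Run:
```python
from h import *
st=env.read_state
k=BY+np.pi;P=bx(.027)
env.reach([*P,.2],quat(k))
env.line_to([*P,.07]);env.line_to([*P,.050],.05);s=st();print(s['contact_force'],s['finger_gap'])
z=.0500
while z>.0435:
    z-=.001;env.line_to([*P,z],.05);f=st()['contact_force'];print(round(z,4),f.round(1))
    if f[2]>4:break
env.grip(.08);s=st();print(s['finger_gap'],s['grasp_force'],s['contact_force'],s['clock'])
env.line_to([*P,.2],.25)
Q=bx(-.03);env.reach([*Q,.24],quat(k))
pp,T=pose("wrist");im=snapshot("wrist");save("ringin",im);print(st()['clock'])
m=(im.min(2)>190).astype(np.uint8)
c,_=cv2.findContours(m,cv2.RETR_EXTERNAL,cv2.CHAIN_APPROX_NONE)
for q in c:
    if len(q)>40:
        e=cv2.fitEllipse(q);W=plane(pp,T,[e[0]],.054)[0,:2]-BC;print(e,Rb:=W@np.array([[np.cos(BY),-np.sin(BY)],[np.sin(BY),np.cos(BY)]]))
```

```text
[ 0.59061321  0.09752567 -2.98612944] 0.06251746403634258
0.049 [ 0.2  0.5 -3.5]
0.048 [ 0.   0.3 -3.8]
0.047 [ 0.3  0.4 -2.4]
0.046 [-0.5  0.1 -3.5]
0.045 [-2.8 -2.1  5.8]
0.07982300200394078 0.0 [-0.04279965  0.11828308 -1.84052173] 13.75
14.95
((396.3153076171875, 395.341552734375), (10.778162002563477, 105.39540100097656), 169.84999084472656) [0.15638997 0.07889283]
((328.4587707519531, 387.9062194824219), (65.20323944091797, 168.42079162597656), 87.71843719482422) [0.146627   0.00753623]
((364.8558654785156, 346.7706604003906), (6.405394554138184, 49.85646057128906), 91.04812622070312) [0.09692645 0.04337016]
((319.1369323730469, 271.9177551269531), (44.442203521728516, 60.53034591674805), 83.75386810302734) [ 0.01669456 -0.00208952]
```

View pics/ringin.png

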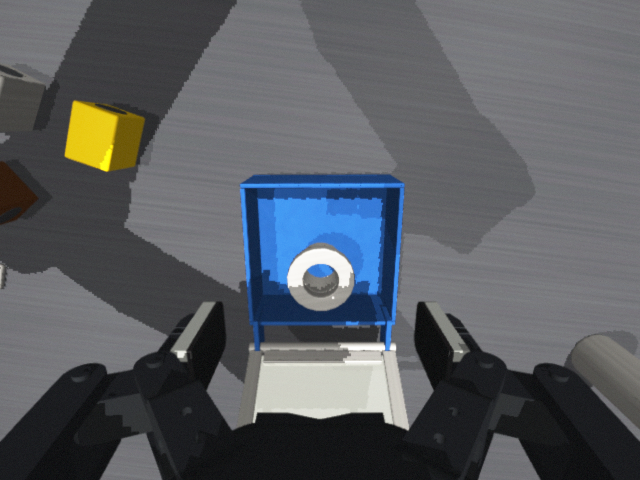

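The ring stands in the box centred at (320,278), clear of the back wall at row 322, with free space in front. I'll check offsets in this same view using the rim points, then fetch the block.

Run:
```python
from h import *
pp,T=pose("wrist")
R=np.array([[np.cos(BY),-np.sin(BY)],[np.sin(BY),np.cos(BY)]])
f=lambda uv,z:((plane(pp,T,uv,z)[:,:2]-BC)@R*1000).round(1).tolist()
print("rim front outer/inner, back inner, left outer,right outer",f([(322,185),(322,188),(322,321),(244,260),(401,260)],.063))
print("ring c,near,far,left,right",f([(320,278),(320,246),(320,311),(287,279),(354,279)],.053))
im=cv2.imread("pics/ringin.png");print(im[176:194,300].tolist());print(im[312:332,320].tolist())
```

```text
rim front outer/inner, back inner, left outer,right outer [[-64.2, 0.5], [-61.7, 0.5], [63.2, 0.7], [2.2, -68.7], [2.2, 70.8]]
ring c,near,far,left,right [[23.7, -1.1], [-7.6, -1.1], [58.1, -1.1], [24.8, -31.9], [24.8, 30.6]]
[[112, 62, 29], [114, 64, 30], [114, 64, 32], [115, 61, 27], [116, 63, 30], [113, 63, 28], [127, 71, 36], [180, 98, 44], [243, 154, 69], [243, 154, 66], [234, 143, 63], [196, 111, 52], [137, 76, 34], [145, 83, 37], [145, 79, 33], [147, 79, 38], [148, 80, 36], [146, 81, 36]]
[[77, 43, 20], [76, 43, 19], [74, 40, 18], [75, 40, 22], [76, 43, 23], [73, 42, 18], [72, 39, 17], [75, 40, 20], [74, 41, 19], [100, 53, 24], [135, 74, 32], [141, 75, 33], [125, 69, 34], [89, 58, 41], [51, 46, 44], [47, 45, 43], [48, 47, 47], [46, 44, 43], [49, 49, 49], [46, 45, 43]]
```

Only about 2 mm would be left on each side of the block, so I'll regrip the ring, shift it 3 mm back, and then pick the block.

Run:
```python
from h import *
st=env.read_state
k=BY+np.pi;P=bx(.027);Q=bx(.0305)
env.reach([*P,.16],quat(k));env.line_to([*P,.0455],.2);env.grip(0,50);print(st()['finger_gap'])
env.line_to([*P,.0475],.1);env.line_to([*Q,.0475],.1);env.line_to([*Q,.045],.05);print(st()['contact_force'])
env.grip(.08);env.line_to([*Q,.2],.25)
# block
B=np.array([.4213,-.3089]);
c=[(kk,env.inverse_kinematics([*B,.2],quat(kk))) for kk in(-.371,-.371+np.pi)]
for kk,j in c:print(kk,None if j is None else np.round(j,2))
kk=-.371+np.pi if c[1][1] is not None else -.371
env.grip(.062);env.reach([*B,.2],quat(kk));env.line_to([*B,.1],.2)
pp,T=pose("wrist");save("blk",snapshot("wrist"))
env.line_to([*B,.033],.15);env.grip(0,50);s=st();print(s['finger_gap'],s['grasp_force'],s['contact_force'])
env.line_to([*B,.2],.25);s=st();print(s['finger_gap'],s['grasp_force'],s['contact_force'],s['clock'],kk)
```

```text
0.06249516170061016
[-6.01165223 -3.78543985 30.37404834]
-0.371 [ 0.14  0.48  0.55  2.14 -0.43  0.63 -0.95]
2.770592653589793 [ 1.26  0.67 -1.11  2.07  0.78  0.9   0.9 ]
0.0396492429734547 50.77878177165985 [-0.35465784 -0.20508348  6.67561533]
0.03972989701950942 50.67639470100403 [-0.26718293  0.20512665 -3.16926189] 22.35 2.770592653589793
```

Run:
```python
from h import *
k=BY+np.pi;Q=bx(-.034)
env.reach([*Q,.24],quat(k))
pp,T=pose("wrist");im=snapshot("wrist");
R=np.array([[np.cos(BY),-np.sin(BY)],[np.sin(BY),np.cos(BY)]])
f=lambda uv,z:((plane(pp,T,uv,z)[:,:2]-BC)@R*1000).round(1).tolist()
import pickle;pickle.dump((pp,T,im),open("v.pkl","wb"))
c=cv2.resize(im[150:400,200:440],None,fx=2.4,fy=2.4,interpolation=cv2.INTER_CUBIC)
for i in range(0,250,25):cv2.putText(c,str(150+i),(0,int(i*2.4)+4),0,.35,(255,0,0));c[int(i*2.4),::6]=255
save("held",c);print(env.read_state()['clock'])
print(f([(322,v) for v in range(180,340,10)],.053))
```

```text
23.6
[[-71.3, -0.3], [-62.7, -0.3], [-54.0, -0.3], [-45.1, -0.3], [-36.0, -0.3], [-26.8, -0.3], [-17.5, -0.3], [-8.0, -0.3], [1.7, -0.3], [11.6, -0.3], [21.6, -0.3], [31.8, -0.3], [42.3, -0.3], [52.9, -0.3], [63.7, -0.3], [74.8, -0.3]]
```

View pics/held.png

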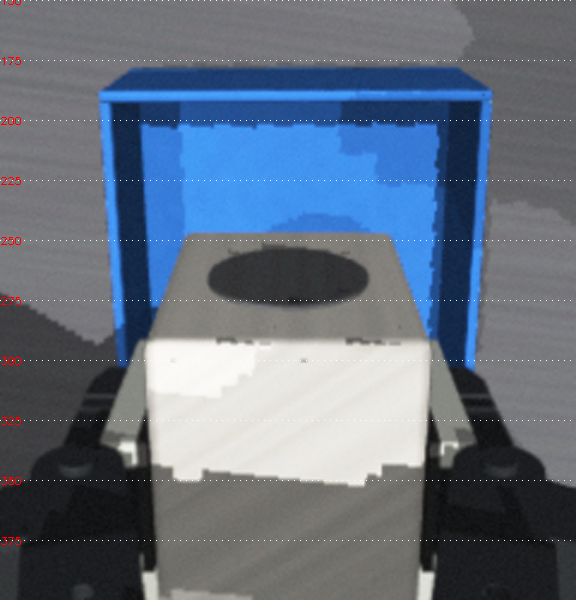

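The held block hides the ring. Its front bottom edge is at row 247, its top front edge at row 292, and the box front rim's inner edge at row 192. I'll place the block relative to that rim.

Run:
```python
from h import *
st=env.read_state
k=BY+np.pi
pp,T=pose("wrist")
R=np.array([[np.cos(BY),-np.sin(BY)],[np.sin(BY),np.cos(BY)]])
f=lambda uv,z:((plane(pp,T,uv,z)[:,:2]-BC)@R)[0]
fb,ft,rim=f([(321,247.3)],.206),f([(321,291.7)],.256),f([(321,192.5)],.062)
print(fb,ft,rim)
face=(fb[0]+ft[0])/2            # front face x when TCP at -.034
x=-.034+(rim[0]+.0042-face);print("place x",x)
x=float(np.clip(x,-.038,-.030))
P=bx(x);env.reach([*P,.16],quat(k));env.line_to([*P,.07]);z=.064
hit=False
while z>.0378:
    z-=.002 if z>.042 else .001;env.line_to([*P,z],.08);F=st()['contact_force']
    if F[2]>4:print("contact",z,F);break
print(z,F,st()['clock'])
```

```text
[-0.06074424 -0.00181357] [-0.06231561 -0.00193559] [-0.06198058 -0.00145162]
place x -0.03025065633748516
contact 0.03699999999999998 [-4.40877589 -3.51787509 20.11544627]
0.03699999999999998 [-4.40877589 -3.51787509 20.11544627] 28.7667
```

Run:
```python
from h import *
import pickle
st=env.read_state
k=BY+np.pi
env.grip(.06);p=st()['ee_pos'];env.line_to([*p[:2],.2],.25)
Q=bx(-.03);env.reach([*Q,.24],quat(k));im=snapshot("wrist")
# bar views: tool y along box x, two places
b=bx(.091+.076);V=[]
for kk in(BY+np.pi/2,BY-np.pi/2):
    j=env.inverse_kinematics([*b,.42],quat(kk));print(kk,None if j is None else np.round(j,2))
pp=[pose("top")+(snapshot("top"),),pose("scene")+(snapshot("scene"),)]
pickle.dump(pp,open("bar.pkl","wb"))
a=cv2.resize(im[150:350,210:430],None,fx=1.8,fy=1.8)
t=cv2.resize(pp[0][2][120:180,260:360],(400,240),interpolation=cv2.INTER_CUBIC)
s=cv2.resize(pp[1][2][150:270,310:420],(400,436),interpolation=cv2.INTER_CUBIC)
m=np.zeros((600,800,3),np.uint8);m[:360,:396]=a;m[360:,:400]=t;m[:436,400:]=s
save("m3",m);print(st()['clock'])
```

```text
1.6987963267948967 [ 0.35  0.52 -0.77  1.44  0.37  1.32 -0.32]
-1.4427963267948964 [-0.72  0.63  1.12  1.52 -0.58  1.35 -2.57]
30.3333
```

View pics/m3.png

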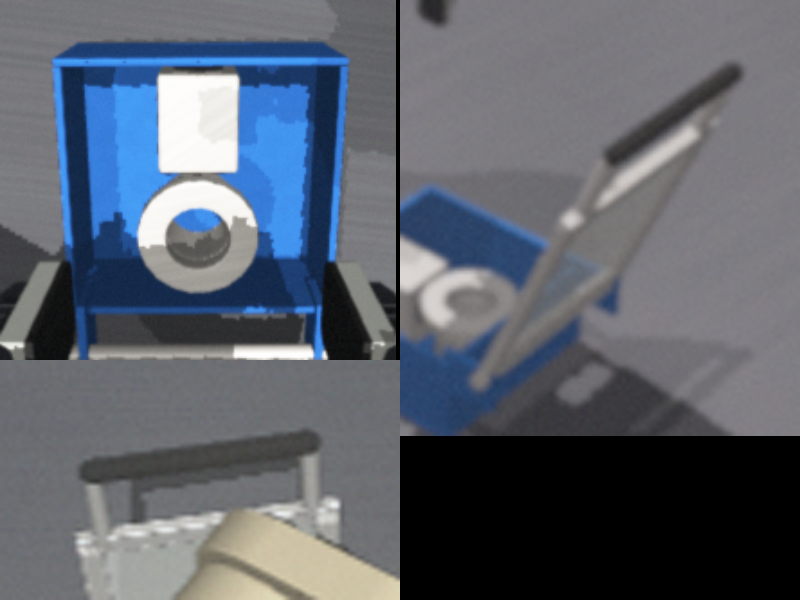

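Both parts stand in the box with gaps on all sides. Bar ends, top view: (280.5,147.5) and (340,140.3). Scene view: (402.7,169.8) and (367.2,193.5).

Run:
```python
from h import *
t=pose("top");s=pose("scene");X=[]
for a,b in(((281.5,147.3),(401.8,170.5)),((339,140.5),(368.2,192.8))):
    x,r=tri([(*t,a),(*s,b)]);X.append(x);print(x.round(4),round(r,4))
m=np.mean(X,0);d=X[0]-X[1];print(m.round(4),np.linalg.norm(d),"yaw",np.arctan2(-d[0],d[1]),"model",bx(.1668).round(4),.2544)
b=m[:2]
for kk in(BY+np.pi/2,BY-np.pi/2):
  for q in(1.95,1.5,1.047):
    p=[*bx(.091-.205*np.cos(q)),.064+.205*np.sin(q)]
    j=env.inverse_kinematics(p,quat(kk));print(round(kk,2),q,None if j is None else np.round(j,2))
```

```text
[0.6855 0.0787 0.253 ] 0.0001
[ 0.6988 -0.0354  0.2559] 0.0013
[0.6921 0.0217 0.2545] 0.11487943488251313 yaw 0.11611298950469336 model [0.6894 0.0222] 0.2544
1.7 1.95 [ 0.31  0.64 -0.69  1.66  0.47  1.02 -0.41]
1.7 1.5 [ 0.4   0.53 -0.75  1.85  0.44  0.94 -0.43]
1.7 1.047 [ 0.46  0.46 -0.78  2.06  0.45  0.8  -0.47]
-1.44 1.95 [ 0.5   0.79 -1.1   1.64  0.75  1.19  2.49]
-1.44 1.5 [ 0.58  0.65 -1.1   1.84  0.66  1.08  2.5 ]
-1.44 1.047 [ 0.64  0.57 -1.1   2.05  0.65  0.92  2.46]
```

Run:
```python
from h import *
st=env.read_state;k=BY+np.pi/2
env.grip(.055);p=st()['ee_pos'];env.line_to([*p[:2],.38],.25)
b=np.array([.6905,.0220]);env.reach([*b,.36],quat(k));env.line_to([*b,.2575],.12)
s=st();print(s['contact_force'].round(1),s['clock'])
env.grip(0,60);s=st();print(s['finger_gap'],s['grasp_force'],s['contact_force'].round(1),s['ee_pos'])
for q in np.linspace(1.93,1.7,4):
    env.line_to([*bx(.091-.205*np.cos(q)),.067+.205*np.sin(q)],.08)
    s=st();print(round(q,3),s['finger_gap'].round(4),s['grasp_force'].round(1),s['contact_force'].round(1),s['clock'])
save("grab",snapshot("scene")[130:290,290:430])
```

```text
[ 0.5 -0.3  0.6] 33.525
0.009910140457012943 58.52488696575165 [-0.1 -0.2  3.5] [0.69080447 0.02204556 0.25810591]Traceback (most recent call last):
  File "<stdin>", line 9, in <module>
AttributeError: 'float' object has no attribute 'round'
```

Run:
```python
from h import *
st=env.read_state
for q in np.linspace(1.86,1.6,4):
    env.line_to([*bx(.091-.205*np.cos(q)),.067+.205*np.sin(q)],.08)
    s=st();print(round(q,3),round(s['finger_gap'],4),round(s['grasp_force'],1),s['contact_force'].round(1),s['clock'])
im=snapshot("scene")
save("grab",cv2.resize(im[110:290,290:450],None,fx=3,fy=3))
```

```text
1.86 0.0098 58.9 [ 4.5 -1.9  5.5] 34.5833
1.773 0.01 61.6 [ 3.9 -3.1  5.3] 34.9583
1.687 0.0097 62.3 [ 3.2 -4.   3.1] 35.3333
1.6 0.0099 61.9 [ 2.  -3.4  5.6] 35.7083
```

View pics/grab.png

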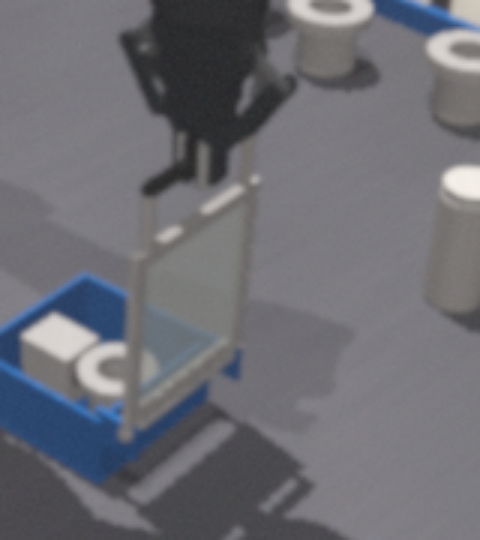

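The gripper holds the bar at about (185,175) in the crop, the guard is now nearly upright, and both parts are undisturbed. Continuing to 60°.

Run:
```python
from h import *
st=env.read_state
for q in np.linspace(1.6,1.047,10)[1:]:
    env.line_to([*bx(.091-.205*np.cos(q)),.067+.205*np.sin(q)],.07)
    s=st();print(round(q,3),round(s['finger_gap'],4),round(s['grasp_force'],1),s['contact_force'].round(1),s['clock'])
    if np.linalg.norm(s['contact_force'])>35:print("stop");break
env.wait(.4);s=st();print(s['ee_pos'],s['contact_force'].round(1),s['grasp_force'])
im=snapshot("scene");im2=snapshot("top")
save("fin",np.hstack([cv2.resize(im[110:290,270:430],(400,450)),cv2.resize(im2[130:310,240:400],(400,450))]))
```

```text
1.539 0.0102 62.3 [ 1.6 -3.6 -0.6] 36.0917
1.477 0.01 61.8 [ 0.4 -3.5  2.9] 36.425
1.416 0.0096 61.4 [ 1.8 -5.  -0.9] 36.7583
1.354 0.0098 61.2 [ 1.3 -5.6  4. ] 37.0917
1.293 0.0103 61.0 [-1.6 -4.3  8. ] 37.425
1.231 0.0097 61.3 [-1.3 -5.5  2.2] 37.7583
1.17 0.0097 61.2 [ 0.8 -5.1  3. ] 38.0917
1.108 0.0102 61.4 [ 4.1 -4.5 -3.3] 38.425
1.047 0.0093 61.0 [ 1.5 -6.  -1.1] 38.7583
[ 0.51293092 -0.00068265  0.24439526] [ 0.  -4.4 -0.8] 60.974475145339966
```

View pics/fin.png

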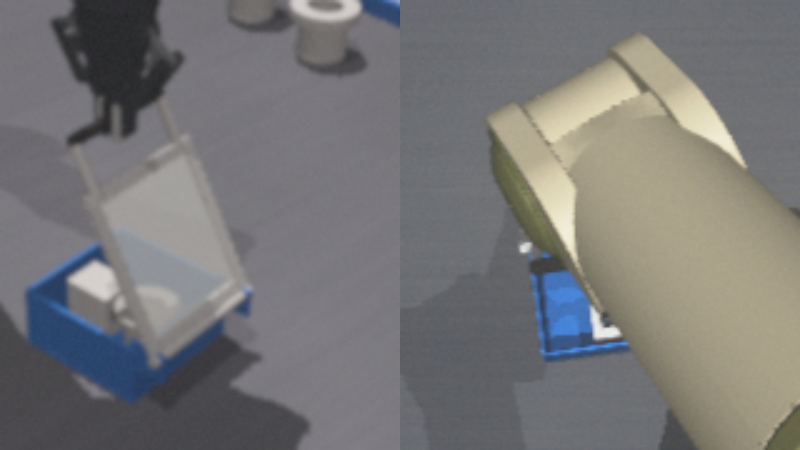

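The guard is held at about 60° (bar height 0.241 m gives 59.9°), with the parts standing free behind it.

```bash
python3 -c "
from h import *
print(env.sign_off())"
```

```text
the job is handed in; nothing more can be done
None
```

The job is handed in: ring and block stand released in the box, and the gripper is holding the splash guard at about 60° open; sign-off gave no verdict.

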